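# Tip a carton into the scan frame and scan it

## Task

The tall slim carton stands on end at the near side of the white taped frame, its label facing the robot's side. Without picking it up, push it over so that it lies flat on its broad back in the frame, label up, with no corner sticking out past the tape (slide it along if it falls short); only then press the scan button on its box fully down and let it go. Leave everything else on the bench where it stands.

Things in the scene. Friction and masses are not known exactly. Their poses are not given: they have to be found in the camera images.
- carton: The only tall slim carton, cardboard: 55 mm deep (x), 100 wide (y), 160 high (z); 0.26 to 0.48 kg, evenly filled. Origin: centre of its foot. Starts upright; its -x face is broad and bears the white label, so it must fall towards its +x. Pushed level above 120 mm it tips, not slides; past 19 degrees it falls by itself. Laid: 55 mm thick, z axis level, x axis straight down.
- foot_left (a point): Corner of the carton's back (+x) broad face at the foot end, at (27.5, 50, 0) mm in the carton's frame. The four such corners touch the bench once the carton is laid.
- foot_right (a point): As foot_left, at (27.5, -50, 0) mm.
- top_left (a point): As foot_left, at the top end, at (27.5, 50, 160) mm.
- top_right (a point): As foot_left, at the top end, at (27.5, -50, 160) mm.
- station: Fixed rectangle of white tape, 15 mm wide, flat on the bench, outside 220 (x) by 180 mm (y); origin at its centre. The carton stands on or just behind the tape of its -x side, facing along its +x within 0.1 rad, up to 12 mm off its centre line. Outside it a scanner on a gooseneck, 250 mm high, has its round 84 mm foot at (170, 135) mm; its head reaches in to (115, 95) mm.
- scan_button (a joint): Travel of the scan push button in m: 0 released, 0.006 fully down; a spring returns it, about 5 N at full travel. It counts as pressed beyond 0.004.
- scan_button_top (a point): Centre of the top face of the round button (34 mm across), which faces straight up, on top of a fixed grey box 80 x 80 x 45 mm that stands left or right of the frame (an open grey parts tray 100 x 90 x 50 mm high stands on the other side).
- bracket_a: Bystander, loose: bent aluminium angle, legs 45 mm, standing 60 mm high, beside the frame.
- bracket_b: Bystander, loose: white bent angle, legs 60 mm, standing 75 mm high, on the right.
- label_roll: Bystander, loose: roll of paper labels lying flat, 72 mm across, 40 mm high, beside the frame.
- squat_carton: Bystander, loose: squat cardboard carton 90 x 110 x 70 mm high, on the right.
- caliper: Bystander, loose: digital caliper lying flat, 210 mm long, 15 mm high.
- rivet_jar: Bystander, loose: jar 60 mm across, 75 mm high, on the left.
- spray_can: Bystander, loose: can 58 mm across, 170 mm high, at the near right.
- screwdriver: Bystander, loose: screwdriver lying flat, 190 mm long, on the left.

How it is judged:
On the way, in this order (a step that is already met when the one before it is completed fails the run):
1. the carton lies label up in the taped frame, at rest (angle between carton's own x axis and vertical above 3.04 rad and linear speed of carton below 0.01 m/s and x of foot_left in the frame of station between -0.11 and 0.11 m and y of foot_left in the frame of station between -0.09 and 0.09 m and x of foot_right in the frame of station between -0.11 and 0.11 m and y of foot_right in the frame of station between -0.09 and 0.09 m and x of top_left in the frame of station between -0.11 and 0.11 m and y of top_left in the frame of station between -0.09 and 0.09 m and x of top_right in the frame of station between -0.11 and 0.11 m and y of top_right in the frame of station between -0.09 and 0.09 m), for 0.2 s.
2. the scan button is pressed down (value of joint scan_button above 0.004 m), for 0.06 s.
At the end, for the whole second after the job is handed in: The carton lies flat on its broad back (within 0.1 rad), label up, at rest on the bench, all four lower corners within the outer edge of the tape (220 x 180 mm); the scan button, pressed beyond 4 mm after the carton was laid, is released (all of step 1 and angular speed of carton below 0.1 rad/s and height (world z) of carton below 0.034 m and value of joint scan_button below 0.0015 m); the robot touches nothing.
It fails at once if the carton is lifted or carried: raised more than 18 mm while upright, or its foot's centre more than 60 mm above the bench (height (world z) of carton above 0.06 m or (angle between carton's own z axis and vertical below 0.2 rad and height (world z) of carton above 0.018 m)).
It fails at once if the scan button is pressed while the carton is not yet laid (value of joint scan_button above 0.004 m and angle between carton's own x axis and vertical below 2.9 rad).
It fails at once if another thing on the bench is moved more than 20 mm or knocked over (distance of any of bracket_a, bracket_b, label_roll, squat_carton, caliper, rivet_jar, spray_can, screwdriver from where it was at the start of the episode above 0.02 m or angle between any of bracket_a, bracket_b, label_roll, squat_carton, caliper, rivet_jar, spray_can's own z axis and vertical above 0.5 rad).
It also fails if it takes over 54 s, if anything falls off the work surface, if the arm or the gripper's body presses on something with over 40 N, if the wrist force passes 120 N, or if a joint passes its speed limit or range.

## Robot

A 7-joint arm with a two-finger parallel gripper is mounted at the origin on the work surface. World frame = base frame: x ahead of the robot, y to its left, z up, the work surface at z = 0. Lengths are in m, angles in rad, forces in N, time in s.
With the tool pointing down it reaches from about 0.4 to 0.85 m from the base axis. Payload 10.4 kg.
Tool frame: the origin (TCP) lies at the very end of the fingers, on their centre line; the grasp point (between the pads) lies 19 mm behind it; z points along the fingers, y is the direction in which the jaws open and shut (so a half turn about z gives the same grasp; the last joint's range is limited). The gripper opens to 87 mm and grips with 3 to 60 N. Pads are 19 mm wide; open, the fingers measure 117 mm over their backs; the gripper's body (75 mm by 190 mm) begins 51 mm behind the grasp point.
Start: joints at [1.239, 0.332, -0.065, 1.46, 0.022, 1.35, -0.088], TCP at [0.19, -0.595, 0.223] pointing down, gripper open.
Joint ranges: [-2.6, 2.6], [-0.5, 2.12], [-1.47, 1.34], [0.16, 2.42], [-1.27, 4.41], [0.06, 2.06], [-2.6, 2.6]. Speed limits (rad/s): [2.22, 2.22, 2.79, 2.79, 3.14, 3.14, 3.14].

## Interface

Orientations are given as a unit quaternion [x, y, z, w].
In Python, from bench import r gives the robot as it stands.
- The arm moves only by the shell command python3 -m crank 'ROWS' [FORCE]. ROWS is JSON, a list of rows, each a list of 3 entries, a list of its own where there are three numbers: the opening, from -1 (shut) to 1 (fully open), so that 0 is half open, then the shift along the tool's x, y, z in mm, then the turn about the tool's z in degrees. A call has 1 to 12 rows; each row is the pose to reach, as a shift and turn from the pose commanded when the call began, along the tool's axes at that moment; what a row does not reach only later rows make up. A row lasts 1/12 s, in which the tool goes at most 41.7 mm and 7.16 degrees, less where a joint would pass 70% of its speed; a pose out of reach is approached as far as the arm can. A call with a gripper value outside its range is refused whole. The fingers move at their own pace and stop on an object; FORCE is the grip in N (left out, the last holds). Time passes only in rows, so rows that repeat a pose let the fingers close. It gives the time, the measured TCP pose, the force and the opening at its end, in the units of the state.
- r.read_state(): the state, without advancing time (a new reading comes with each control period).
- r.camera(name): name is "scene" or "top" or "wrist"; returns a dict with "pixels" (400x640x3 uint8, red, green, blue), "fov_y" (degrees; the focal length in pixels is half the picture's height over the tangent of half this angle, whatever the lens; pixels are square), "cx", "cy" (the principal point, pixels), "dist" ([k1, k2, p1, p2, k3] as OpenCV has them; the pictures are not rectified), "cam_to_world" (4x4, takes a point from camera to world coordinates). Camera axes: x right, y down, z forward; pixel columns grow to the right and rows downward; lengths in m; the calibration is good to about 2 mm. A picture is of the moment at which its call begins. There is no depth.
- r.close_job(): hands the job in, once; it reports no verdict.
The state is a dict: "time": time; "joint_positions": joint angles; "joint_vel": joint speeds; "joint_torque": joint torques, N m; "ee_pos": TCP position; "eef_rot": TCP orientation; "ft_force": force on the tool from outside, world axes, zero at the start; "torque": the same for the moment, N m; "width": finger opening in m.
Only numpy, scipy, OpenCV 4.12 (cv2) and the standard library are available. Lean on these libraries where they do the work, as an engineer would, in place of code of your own. Each camera call takes 0.05 s, during which the arm holds its last target.

## Working session

There is one attempt and no reset: what is moved stays moved. The work goes in short steps, Python scripts to look and compute and a shell command to move; the robot and the scene stay as the last step left them, time stands still between calls to the robot, and variables do not carry over. Pictures are saved under pics/ and viewed, and the job is handed in when it is done.

```bash
ls; mkdir -p pics
cat > h.py <<'E'
from bench import r
import numpy as np, cv2, json
def snap(n,f=None):
    c=r.camera(n); 
    if f: cv2.imwrite('pics/'+f,c['pixels'][:,:,::-1])
    return c
def K(c):
    f=200/np.tan(np.radians(c['fov_y'])/2); return np.array([[f,0,c['cx']],[0,f,c['cy']],[0,0,1.]])
def cast(c,uv,z):
    uv=np.array(uv,float).reshape(-1,1,2)
    p=cv2.undistortPoints(uv,K(c),np.array(c['dist'],float)).reshape(-1,2)
    T=np.array(c['cam_to_world']); d=np.c_[p,np.ones(len(p))]@T[:3,:3].T
    o=T[:3,3]; return o+d*((z-o[2])/d[:,2])[:,None]
def proj(c,P):
    T=np.linalg.inv(np.array(c['cam_to_world'])); rv,_=cv2.Rodrigues(T[:3,:3])
    return cv2.projectPoints(np.array(P,float).reshape(-1,3),rv,T[:3,3],K(c),np.array(c['dist'],float))[0].reshape(-1,2)
E
python3 - <<'E'
from h import *
s=r.read_state(); print(s)
for n in('scene','top','wrist'):
    c=snap(n,n+'0.png'); print(n,c['fov_y'],c['dist'],np.round(c['cam_to_world'],3).tolist())
    import pickle; pickle.dump(c,open(n+'0.pkl','wb'))
E
```

```text
pics
{'time': 0.0, 'joint_positions': array([ 1.23938135,  0.33287606, -0.06472183,  1.46094525,  0.02160502,
        1.34990709, -0.08848994]), 'joint_vel': array([ 0.00103162,  0.00063865, -0.000105  ,  0.00135118, -0.00213463,
        0.00056424, -0.0005486 ]), 'joint_torque': array([-4.63382603e-04, -6.23257971e+01,  2.42952886e-02, -3.89890766e+01,
       -6.14899141e-02,  3.99328151e-02,  1.22883571e-04]), 'ee_pos': array([ 0.18984145, -0.59505788,  0.22174951]), 'eef_rot': array([ 9.88098507e-01,  1.53820744e-01, -1.42766617e-04, -7.05626932e-04]), 'ft_force': array([-1.45572821,  0.42449795, -0.37762957]), 'torque': array([-0.03775962, -0.02345155,  0.02200451]), 'width': 0.0869395638520375}
scene 54.302481850240646 [0.02583611 0.         0.         0.         0.        ] [[-0.54, 0.68, -0.496, 1.106], [0.842, 0.444, -0.306, 0.328], [0.012, -0.583, -0.812, 1.05], [0.0, 0.0, 0.0, 1.0]]
top 50.162630697966364 [-0.09339257  0.          0.          0.          0.        ] [[-0.025, -0.995, 0.092, 0.415], [-1.0, 0.026, 0.015, -0.026], [-0.017, -0.091, -0.996, 1.445], [0.0, 0.0, 0.0, 1.0]]
wrist 66.17041127827002 [-0.04683218  0.          0.          0.          0.        ] [[0.304, -0.911, -0.278, 0.266], [-0.953, -0.291, -0.088, -0.571], [-0.001, 0.291, -0.957, 0.384], [0.0, 0.0, 0.0, 1.0]]
```

View pics/top0.png

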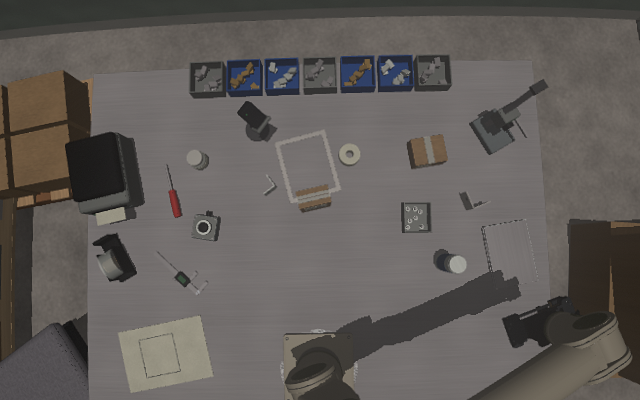

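View pics/scene0.png

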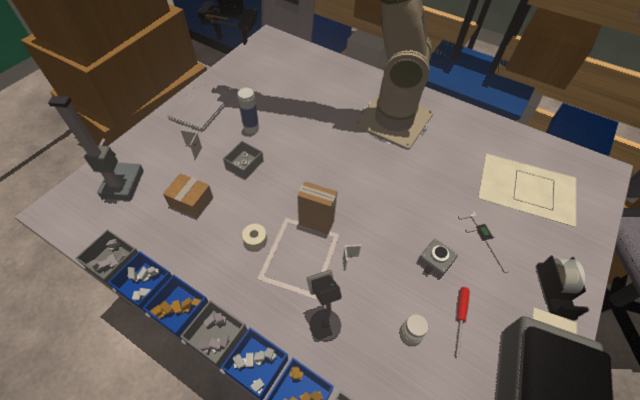

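The top view shows the frame at about (277–341, 131–203), the carton at (314,198), the button box at (206,227), and the tray at (416,217). I'll zoom in to measure.

Run:
```python
from h import *
import pickle
c=pickle.load(open('top0.pkl','rb'));im=c['pixels'][:,:,::-1]
cr=cv2.resize(im[120:250,180:370],None,fx=4,fy=4,interpolation=cv2.INTER_CUBIC);cv2.imwrite('pics/topz.png',cr)
c=pickle.load(open('scene0.pkl','rb'));im=c['pixels'][:,:,::-1]
cv2.imwrite('pics/scz.png',cv2.resize(im[170:320,240:440],None,fx=4,fy=4,interpolation=cv2.INTER_CUBIC))
```

```text
(no output)
```

View pics/topz.png

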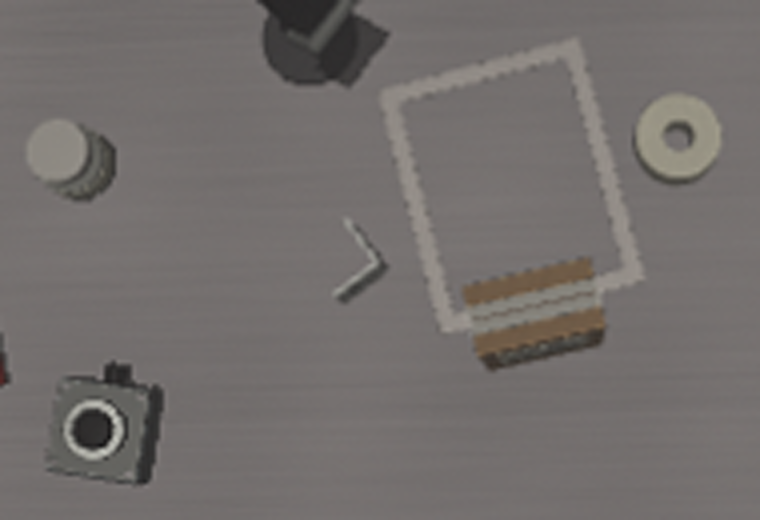

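View pics/scz.png

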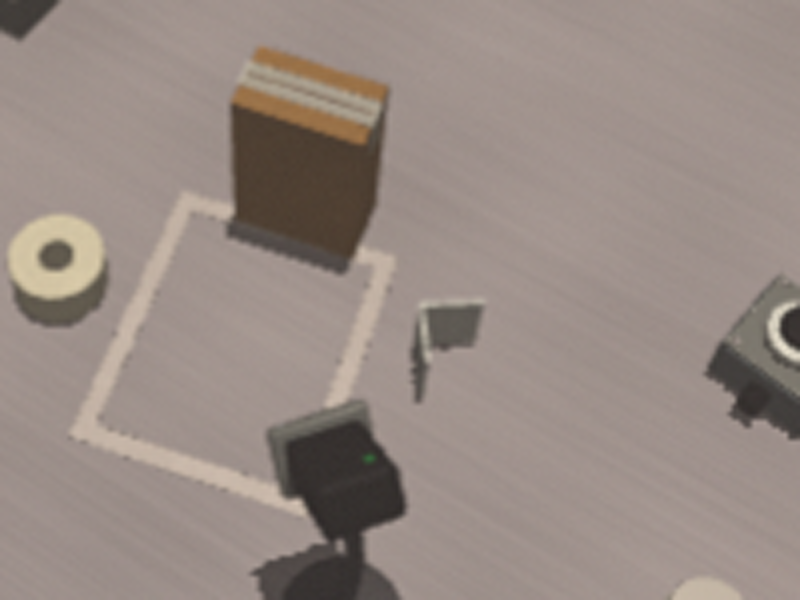

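Run:
```python
from h import *
import pickle
c=pickle.load(open('top0.pkl','rb'))
off=lambda L:(np.array(L,float)+0.5)/4-0.5+[180,120]
offs=lambda L:(np.array(L,float)+0.5)/4-0.5+[240,170]
f=cast(c,off([(380,90),(577,38),(643,280),(443,332)]),0)[:,:2]
F=np.array(f); cen=F.mean(0)
ax=(F[0]-F[3]+F[1]-F[2]); yaw=np.arctan2(ax[1],ax[0]); 
print('frame',F.round(4).tolist(),cen,yaw, [np.linalg.norm(F[i]-F[(i+1)%4]) for i in range(4)])
ct=cast(c,off([(463,287),(590,258),(605,325),(475,353)]),0.16)[:,:2]
s=pickle.load(open('scene0.pkl','rb'))
fs=cast(s,offs([(185,190),(395,257),(70,433)]),0)[:,:2]; print('scene frame NR,NL,FR',fs.round(4).tolist())
cs=cast(s,offs([(367,145),(231,103),(256,47),(390,88)]),0.16)[:,:2]
R=np.array([[np.cos(yaw),-np.sin(yaw)],[np.sin(yaw),np.cos(yaw)]])
for n,p in(('top',ct),('scene',cs)):
    print(n,p.round(4).tolist(),'\n st',((p-cen)@R).round(4).tolist(),((p.mean(0)-cen)@R).round(4), p.mean(0))
b=cast(c,off([(95,430)]),0.055); bs=cast(s,offs([(800,325)]),.05); print('btn',b,bs)
print('br',((cast(c,off([(345,220),(380,265),(337,297)]),0.06)[:,:2]-cen)@R).round(3).tolist())
print('roll',((cast(c,off([(678,138)]),0.04)[:,:2]-cen)@R).round(3).tolist())
print('R axes',R.tolist())
q=r.read_state()['eef_rot']
from scipy.spatial.transform import Rotation as Ro
print(Ro.from_quat(q).as_matrix().round(4))
```

```text
frame [[0.7656, 0.1319], [0.8064, -0.0395], [0.594, -0.0899], [0.5541, 0.0813]] [0.68000216 0.02098256] 0.2339929247597857 [np.float64(0.1761962737311), np.float64(0.21835009295173605), np.float64(0.17582331711058255), np.float64(0.2174958069086723)]
scene frame NR,NL,FR [[0.5907, -0.0894], [0.5522, 0.0811], [0.8031, -0.0407]]
top [[0.5725, 0.0536], [0.592, -0.0432], [0.5407, -0.0531], [0.5221, 0.0455]] 
 st [[-0.097, 0.0566], [-0.1005, -0.0421], [-0.1527, -0.0398], [-0.1479, 0.0605]] [-0.1245  0.0088] [0.55683205 0.0006757 ]
scene [[0.5712, 0.0579], [0.593, -0.04], [0.5423, -0.0525], [0.5209, 0.0465]] 
 st [[-0.0973, 0.0611], [-0.0988, -0.0391], [-0.151, -0.0396], [-0.1488, 0.0617]] [-0.124  0.011] [0.55685775 0.00296832]
btn [[0.4755167  0.36562284 0.055     ]] [[0.46834933 0.36347801 0.05      ]]
br [[-0.005, 0.14], [-0.048, 0.121], [-0.065, 0.162]]
roll [[-0.006, -0.145]]
R axes [[0.9727483385363302, -0.23186347248932707], [0.23186347248932707, 0.9727483385363302]]
[[ 9.527e-01  3.039e-01 -3.000e-04]
 [ 3.039e-01 -9.527e-01  1.000e-03]
 [-0.000e+00 -1.000e-03 -1.000e+00]]
```

Run:
```python
from h import *
import pickle
c=pickle.load(open('scene0.pkl','rb'));im=c['pixels'][:,:,::-1]
cv2.imwrite('pics/scb.png',cv2.resize(im[220:290,400:480],None,fx=6,fy=6,interpolation=cv2.INTER_CUBIC))
```

```text
(no output)
```

View pics/scb.png

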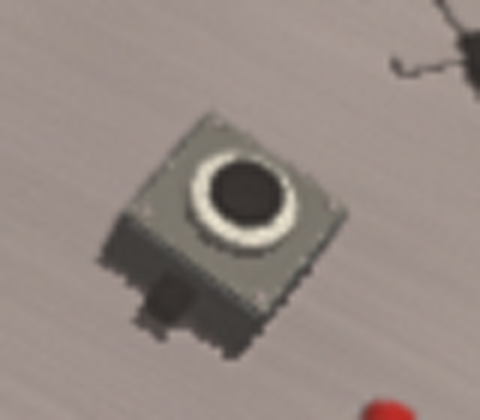

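```bash
python3 -m crank '[[0,[100,-100,-30],0],[0,[200,-196,-30],0],[0,[300,-294,-30],2],[0,[400,-392,-30],4],[0,[440,-431,-30],5.7],[0,[440,-431,-30],5.7],[0,[440,-431,-30],5.7],[0,[440,-431,-30],5.7],[0,[440,-431,-30],5.7],[0,[440,-431,-30],5.7],[0,[440,-431,-30],5.7],[0,[440,-431,-30],5.7]]' 10
python3 - <<'E'
from h import *
import pickle
t=pickle.load(open('top0.pkl','rb'));s=pickle.load(open('scene0.pkl','rb'))
for z in (.045,.05,.055,.06): print(z,cast(t,[(203.4,227.1)],z),cast(s,[(440.75,251.4)],z))
print('spray',cast(t,[(457,263)],.17))
E
```

```text
time: 1.15
ee_pos: [0.4236, -0.1527, 0.2491]
eef_rot: [0.995, 0.104, 0.0, 0.0]
ft_force: [1.2, -1.5, 0.6]
width: 0.0437
0.045 [[0.4760328  0.36835858 0.045     ]] [[0.46497748 0.36699176 0.045     ]]
0.05 [[0.47581489 0.36694874 0.05      ]] [[0.46816921 0.3667969  0.05      ]]
0.055 [[0.47559698 0.3655389  0.055     ]] [[0.47136094 0.36660205 0.055     ]]
0.06 [[0.47537906 0.36412906 0.06      ]] [[0.47455267 0.36640719 0.06      ]]
spray [[ 0.34393998 -0.42364352  0.17      ]]
```

```bash
python3 -m crank '[[0,[33,-41,0],0],[0,[66,-82,0],0],[0,[99,-124,0],0],[0,[99,-124,0],0],[0,[99,-124,0],0],[0,[99,-124,35],0],[0,[99,-124,70],0],[0,[99,-124,112],0],[0,[99,-124,112],0],[0,[99,-124,112],0],[0,[99,-124,112],0]]' 10
python3 - <<'E'
from h import *
snap('scene','s1.png');snap('wrist','w1.png')
E
```

```text
time: 2.07
ee_pos: [0.4953, -0.0128, 0.1389]
eef_rot: [0.995, 0.105, 0.001, 0.0]
ft_force: [0.1, 0.3, 1.1]
width: 0.0437
```

View pics/s1.png

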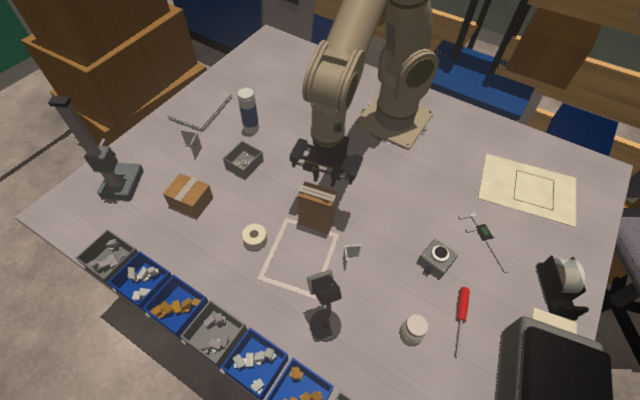

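View pics/w1.png

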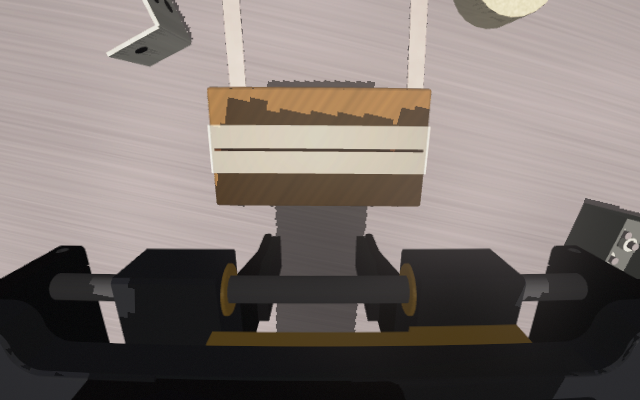

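```bash
python3 -m crank '[[0,[8,0,0],0],[0,[14,0,0],0],[0,[18,0,0],0],[0,[22,0,0],0],[0,[26,0,0],0],[0,[30,0,0],0],[0,[34,0,0],0],[0,[38,0,0],0],[0,[42,0,0],0],[0,[46,0,0],0],[0,[50,0,0],0]]'
python3 - <<'E'
from h import *
snap('wrist','w2.png')
E
```

```text
time: 3.08
ee_pos: [0.5437, -0.0023, 0.1369]
eef_rot: [0.995, 0.104, 0.0, 0.0]
ft_force: [-0.6, -0.5, 2.3]
width: 0.0435
```

View pics/w2.png

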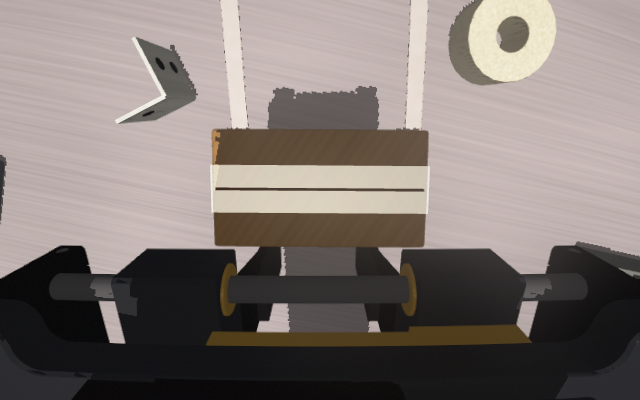

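The carton is in contact and has started to tip, and it is still straight. I'll keep pushing slowly.

```bash
python3 -m crank '[[0,[3,0,0],0],[0,[6,0,0],0],[0,[9,0,0],0],[0,[12,0,0],0],[0,[15,0,0],0],[0,[18,0,0],0],[0,[21,0,0],0],[0,[24,0,0],0],[0,[27,0,0],0],[0,[30,0,0],0],[0,[33,0,0],0],[0,[36,0,0],0]]'
python3 - <<'E'
from h import *
snap('wrist','w3.png')
E
```

```text
time: 4.13
ee_pos: [0.5787, 0.0051, 0.1369]
eef_rot: [0.995, 0.104, -0.0, 0.0]
ft_force: [-1.3, 0.6, -0.0]
width: 0.0436
```

View pics/w3.png

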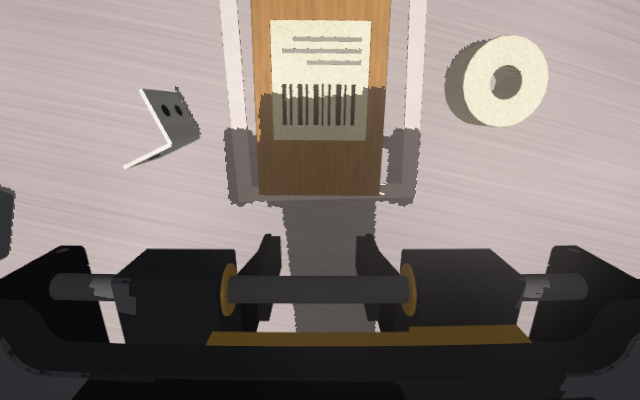

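It has fallen label up. I'll back off, rise and measure.

```bash
python3 -m crank '[[0,[-30,0,-20],0],[0,[-60,0,-50],0],[0,[-90,0,-80],0],[0,[-100,30,-110],0],[0,[-100,60,-120],0],[0,[-100,100,-120],0],[0,[-100,100,-120],0],[0,[-100,100,-120],0]]'
python3 - <<'E'
from h import *
import pickle
for n in ('top','scene','wrist'):
    c=snap(n,n+'4.png');pickle.dump(c,open(n+'4.pkl','wb'))
    im=c['pixels'][:,:,::-1]
    a=im[120:220,260:360] if n=='top' else im[180:310,240:380] if n=='scene' else None
    if a is not None: cv2.imwrite('pics/%s4z.png'%n,cv2.resize(a,None,fx=5,fy=5 if n=='scene' else 5,interpolation=cv2.INTER_CUBIC)[:600,:800])
E
```

```text
time: 4.85
ee_pos: [0.5013, -0.1159, 0.2567]
eef_rot: [0.995, 0.102, -0.0, -0.0]
ft_force: [-0.8, 0.5, -0.7]
width: 0.0434
```

View pics/top4z.png

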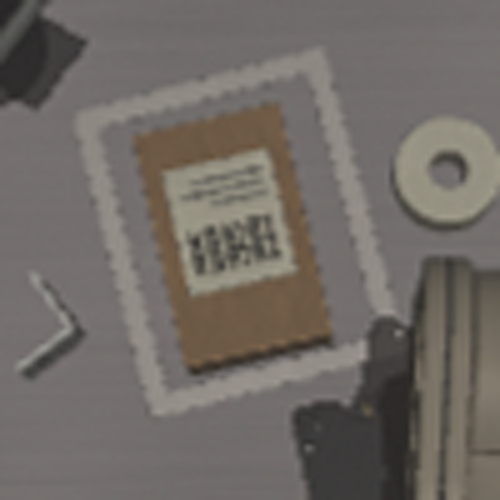

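View pics/scene4z.png

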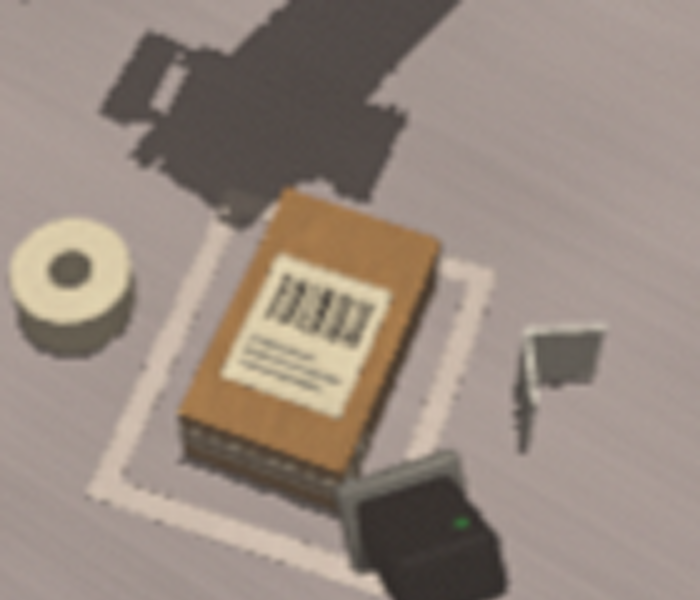

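View pics/wrist4.png

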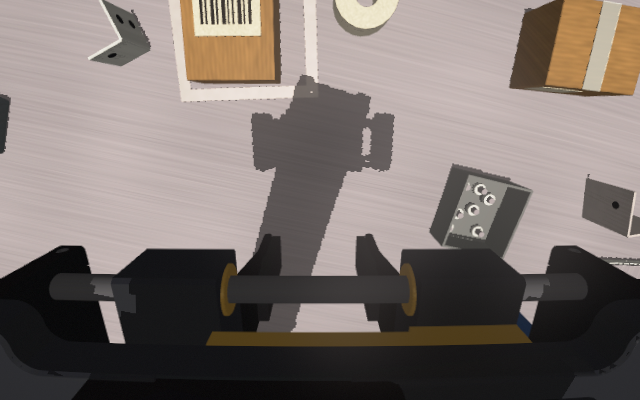

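Run:
```python
from h import *
import pickle
c=pickle.load(open('top4.pkl','rb'))
off=lambda L:(np.array(L,float)+0.5)/5-0.5+[260,120]
F=cast(c,off([(75,112),(325,47),(400,347),(157,418)]),0)[:,:2]; F[2]=F[1]+F[3]-F[0]
cen=F.mean(0); a=F[0]-F[3]; yaw=np.arctan2(a[1],a[0]); print(cen,yaw)
cen=np.array([.680,.021]);yaw=.234
R=np.array([[np.cos(yaw),-np.sin(yaw)],[np.sin(yaw),np.cos(yaw)]])
print('low foot',((cast(c,off([(197,374),(330,343)]),0)[:,:2]-cen)@R).round(4).tolist())
print('top face',((cast(c,off([(135,135),(277,103),(330,335),(187,370)]),.055)[:,:2]-cen)@R).round(4).tolist())
w=pickle.load(open('wrist4.pkl','rb'))
print('wrist foot top edge',((cast(w,[(186,81),(274,82)],.055)[:,:2]-cen)@R).round(4).tolist(),'tape corner',((cast(w,[(182,101)],0)[:,:2]-cen)@R).round(4).tolist())
s=r.read_state();print(s['ee_pos'],s['joint_positions'].round(2))
```

```text
[0.67940701 0.01863577] 0.2418333221819161
low foot [[-0.0889, 0.0524], [-0.0917, -0.0406]]
top face [[0.0694, 0.0506], [0.0658, -0.046], [-0.0933, -0.0398], [-0.0915, 0.0567]]
wrist foot top edge [[-0.0913, 0.0568], [-0.0958, -0.0423]] tape corner [[-0.1109, 0.0879]]
[ 0.50135004 -0.11230156  0.25670806] [ 0.7   0.11 -0.61  1.67  0.06  1.38 -1.28]
```

The carton lies inside the tape with at least 14 mm of margin at all four corners, so it doesn't need sliding. Next is the button, with the fingers shut.

```bash
python3 -m crank '[[-1,[6,-40,0],0],[-1,[12,-80,0],0],[-1,[18,-120,0],0],[-1,[24,-160,0],0],[-1,[30,-200,0],0],[-1,[36,-240,0],0],[-1,[42,-280,0],0],[-1,[48,-320,0],0],[-1,[54,-360,0],0],[-1,[60,-400,0],0],[-1,[66,-440,0],0],[-1,[72,-473,0],0]]' 20; python3 -m crank '[[-1,[0,0,0],0],[-1,[0,0,0],0],[-1,[0,0,0],0],[-1,[0,0,0],0],[-1,[0,0,30],0],[-1,[0,0,70],0],[-1,[0,0,110],0],[-1,[0,0,140],0],[-1,[0,0,140],0],[-1,[0,0,140],0],[-1,[0,0,140],0]]'
python3 - <<'E'
from h import *
for n in('scene','wrist'):
  c=snap(n,n+'5.png')
  if n=='scene': cv2.imwrite('pics/s5z.png',cv2.resize(c['pixels'][160:300,380:520,::-1],None,fx=4,fy=4))
E
```

```text
time: 6.0
ee_pos: [0.4713, 0.368, 0.2569]
eef_rot: [0.994, 0.106, -0.0, -0.0]
ft_force: [0.2, -0.6, 0.1]
width: 0.0001
time: 6.92
ee_pos: [0.4747, 0.3643, 0.1193]
eef_rot: [0.995, 0.104, 0.001, -0.001]
ft_force: [1.0, 0.6, -0.4]
width: 0.0004
```

View pics/s5z.png

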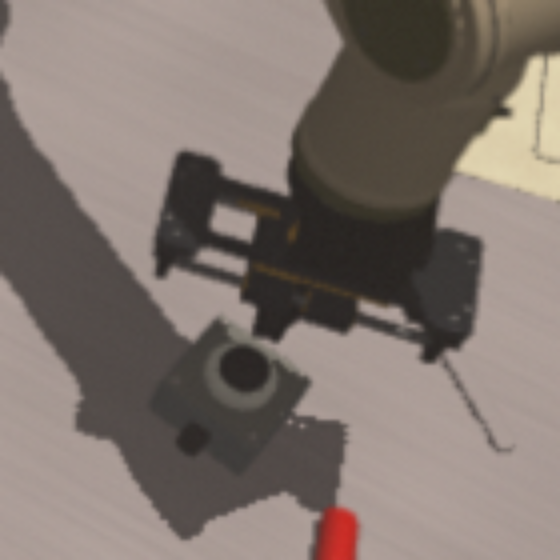

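View pics/wrist5.png

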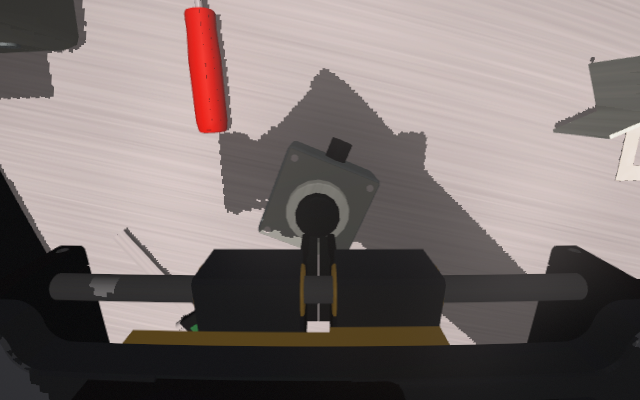

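Run:
```python
from h import *
c=r.camera('wrist'); print(cast(c,[(318,214)],.057),r.read_state()['ee_pos'], proj(c,[[.4747,.3643,.1193]]))
```

```text
[[0.4759861  0.36507912 0.057     ]] [0.47459349 0.36480478 0.11930238] [[318.78718223 251.53714978]]
```

```bash
python3 -m crank '[[-1,[1,0,20],0],[-1,[1,0,40],0],[-1,[1,0,52],0],[-1,[1,0,54],0],[-1,[1,0,56],0],[-1,[1,0,58],0],[-1,[1,0,58],0],[-1,[1,0,58],0]]'
```

```text
time: 7.73
ee_pos: [0.4748, 0.3642, 0.0613]
eef_rot: [0.995, 0.104, 0.001, 0.001]
ft_force: [-5.8, -6.9, 15.4]
width: 0.0005
```

Run:
```python
from h import *
s=r.read_state();print(s['ft_force'],s['torque'],s['ee_pos'])
c=snap('wrist'); cv2.imwrite('pics/w6.png',cv2.resize(c['pixels'][120:320,220:420,::-1],None,fx=3,fy=3))
c=snap('scene'); cv2.imwrite('pics/s6.png',cv2.resize(c['pixels'][200:300,400:500,::-1],None,fx=5,fy=5))
```

```text
[-5.77565348 -6.91375966 15.43372538] [-1.66929475  1.27571848 -0.00967615] [0.47482167 0.36423775 0.06134797]
```

View pics/w6.png

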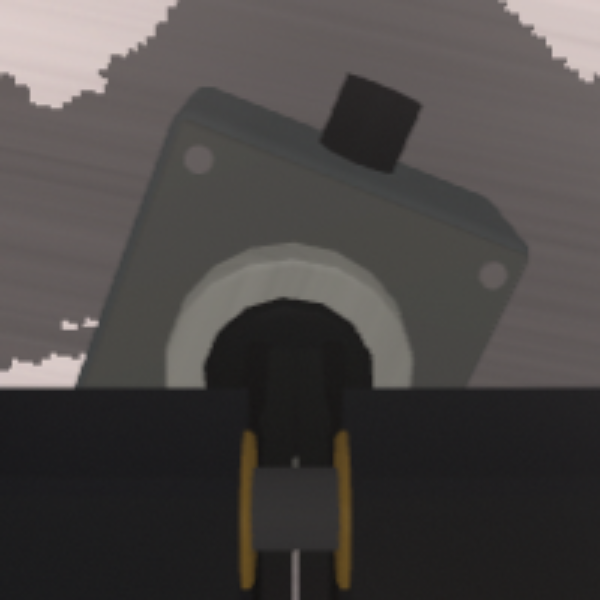

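View pics/s6.png

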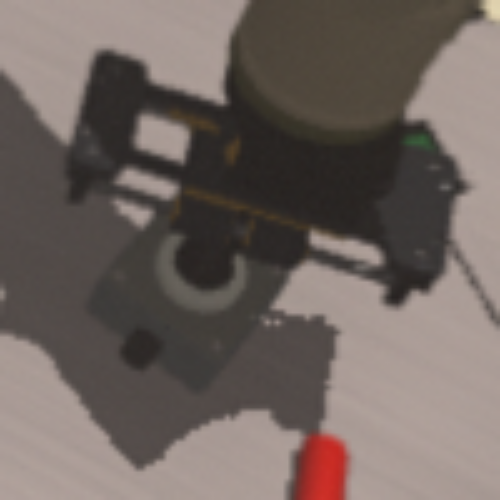

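```bash
for k in 1; do python3 -m crank '[[-1,[0,0,-2],0],[-1,[0,0,-2],0],[-1,[0,0,-2],0]]'; python3 -m crank '[[-1,[0,0,-2],0],[-1,[0,0,-2],0],[-1,[0,0,-2],0]]';python3 -m crank '[[-1,[0,0,-2],0],[-1,[0,0,-2],0],[-1,[0,0,-2],0]]'; python3 -m crank '[[-1,[0,0,-4],0],[-1,[0,0,-4],0],[-1,[0,0,-4],0]]'; done
```

```text
time: 8.08
ee_pos: [0.475, 0.3646, 0.0623]
eef_rot: [0.995, 0.104, 0.001, -0.0]
ft_force: [-0.7, -2.2, 4.4]
width: 0.0004
time: 8.33
ee_pos: [0.475, 0.3646, 0.0634]
eef_rot: [0.995, 0.104, 0.001, -0.0]
ft_force: [1.3, 0.2, 3.5]
width: 0.0005
time: 8.58
ee_pos: [0.4748, 0.3645, 0.0651]
eef_rot: [0.995, 0.104, 0.0, -0.0]
ft_force: [0.7, 0.0, 2.6]
width: 0.0008
time: 8.83
ee_pos: [0.474, 0.3642, 0.0687]
eef_rot: [0.995, 0.105, -0.0, 0.0]
ft_force: [1.0, 0.3, 0.9]
width: 0.0006
```

The force follows a spring slope of about 0.8 N/mm, then hits a hard stop near z = 0.0615, so the button was fully down. I'll press once more to be sure, then let go and rise.

```bash
python3 -m crank '[[-1,[0,0,3],0],[-1,[0,0,6],0],[-1,[0,0,8],0],[-1,[0,0,8],0],[-1,[0,0,8],0],[-1,[0,0,8],0],[-1,[0,0,8],0]]'; python3 -m crank '[[-1,[0,0,-5],0],[-1,[0,0,-20],0],[-1,[0,0,-50],0],[-1,[0,0,-90],0],[-1,[0,0,-130],0],[-1,[0,0,-130],0],[-1,[0,0,-130],0],[-1,[0,0,-130],0],[-1,[0,0,-130],0]]'
python3 - <<'E'
from h import *
c=snap('top','top7.png');snap('scene','scene7.png')
im=c['pixels'][:,:,::-1];cv2.imwrite('pics/top7z.png',cv2.resize(im[120:220,260:360],None,fx=5,fy=5,interpolation=cv2.INTER_CUBIC))
E
```

```text
time: 9.42
ee_pos: [0.4743, 0.3644, 0.0614]
eef_rot: [0.995, 0.105, 0.0, 0.0]
ft_force: [-4.2, -3.2, 11.5]
width: 0.0005
time: 10.17
ee_pos: [0.4741, 0.3635, 0.1897]
eef_rot: [0.995, 0.104, -0.001, 0.001]
ft_force: [-0.3, -0.2, -0.7]
width: 0.0006
```

View pics/top7z.png

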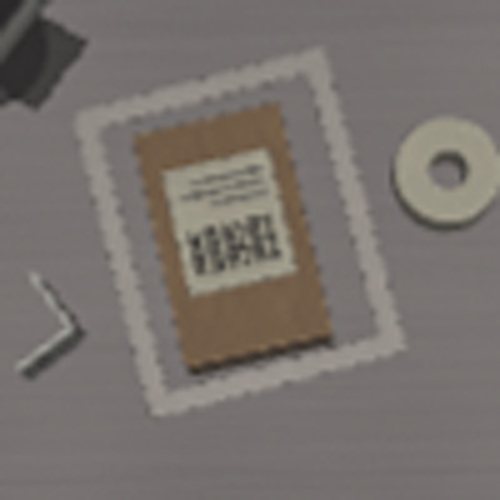

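View pics/scene7.png

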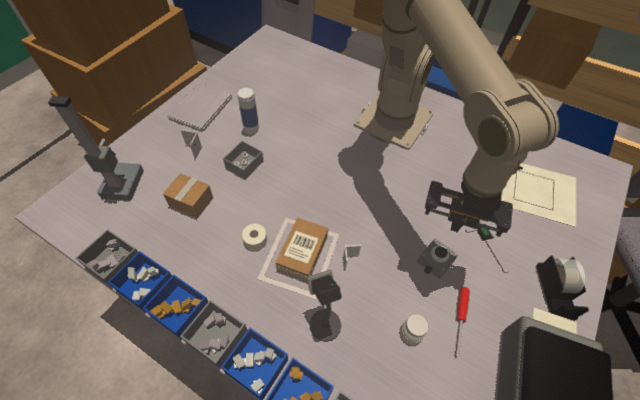

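The carton lies label up inside the tape, at scene (303,247). The other things look where they were at the start, and the gripper is clear of everything. I'll hand the job in.

```bash
python3 -c "
from bench import r
print(r.close_job())"
```

```text
the job is handed in; nothing more can be done
None
```

I pushed the carton over with a level push at about 137 mm, and it landed flat in the frame, label up, with no sliding needed. I then pressed the scan button down to its stop twice, let it go, raised the gripper clear and handed the job in. The clock stood at about 10.2 s at the end of the last move.

- **Carton position:** measured after the fall, all four corners lie inside the tape's outer edge. The closest is the foot edge, at about -0.09 to -0.096 m against the -0.11 m limit. The top and wrist views differed by up to about 4 mm, well inside the margin of about 14 mm. The last pictures showed the carton unmoved.
- **Button:** I could not read its travel directly. While I eased off, the force followed a spring slope of about 0.8 N/mm, with a hard stop at 11–15 N near z = 61.5 mm, which fits full travel. The stop sat a few mm higher than my camera estimate of the button's top had suggested.
- **Release and bystanders:** the force was back to about zero after I rose, and by eye in the last pictures nothing else on the bench had moved. I did not measure the bystanders' positions again.

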